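# Close the kitchen canisters with their own lids

## Task

Put each of the four wooden lids on the steel canister that it fits, the large round, the small round, the square and the oblong one, each pressed or let fully home with its plug in the mouth and lying level on the rim. Leave the canisters standing upright where they are, and do not disturb the mug or the soap bottle.

Things in the scene. Friction and masses are not known exactly. Their poses are not given: they have to be found in the camera images.
- large_round_canister: Open-topped brushed-steel canister, loose, standing upright, about 0.6 kg, walls 4 mm; the larger of the two round ones, 100 mm across outside, 80 mm high. Origin: centre of its underside; z up. Its yaw does not matter.
- large_round_lid: Wooden lid, 90 g, right way up; larger round one. Bottom to top: plug 12 mm deep (80 mm across, 6 mm less at its foot), 6 mm play all round in the mouth; plate 8 mm thick (106 mm across) that sits on the rim; central dark grip 28 mm tall (a round knob 24 mm across). Origin: centre of the plug's underside, z up; seated, it is 68 mm above its canister's origin. Its yaw does not matter.
- small_round_canister: Open-topped brushed-steel canister, loose, standing upright, about 0.6 kg, walls 4 mm; the smaller of the two round ones, 68 mm across outside, 70 mm high. Origin: centre of its underside; z up. Its yaw does not matter.
- small_round_lid: Wooden lid, 90 g, right way up; smaller round one. Bottom to top: plug 12 mm deep (48 mm across, 6 mm less at its foot), 6 mm play all round in the mouth; plate 8 mm thick (74 mm across) that sits on the rim; central dark grip 28 mm tall (a round knob 24 mm across). Origin: centre of the plug's underside, z up; seated, it is 58 mm above its canister's origin. Its yaw does not matter.
- square_canister: Open-topped brushed-steel canister, loose, standing upright, about 0.6 kg, walls 4 mm; square, 80 x 80 mm outside, 75 mm high. Origin: centre of its underside; z up. x and y are parallel to its sides.
- square_lid: Wooden lid, 90 g, right way up; the square lid. Bottom to top: plug 12 mm deep (60 x 60 mm), 6 mm play all round in the mouth; plate 8 mm thick (86 x 86 mm) that sits on the rim; central dark grip 28 mm tall (a block 22 x 22 mm along x, y). Origin: centre of the plug's underside, z up; seated, it is 63 mm above its canister's origin. x, y along its edges; fits in any quarter turn.
- oblong_canister: Open-topped brushed-steel canister, loose, standing upright, about 0.6 kg, walls 4 mm; oblong, 110 mm along x and 70 mm along y outside, 65 mm high. Origin: centre of its underside; z up. x is along its long side.
- oblong_lid: Wooden lid, 90 g, right way up; the oblong lid. Bottom to top: plug 12 mm deep (90 x 50 mm), 6 mm play all round in the mouth; plate 8 mm thick (116 x 76 mm) that sits on the rim; central dark grip 28 mm tall (a bar 44 mm along x and 16 mm along y). Origin: centre of the plug's underside, z up; seated, it is 53 mm above its canister's origin. x along its long side; fits either way round.
- mug: White ceramic mug with a handle, 80 mm across, 90 mm high, standing on the counter beside the work; a bystander. Origin: centre of its underside.
- soap_bottle: Blue bottle of washing-up soap with a white cap, 60 mm across, 170 mm high, standing on the counter beside the work; a bystander. Origin: centre of its underside.
Things that resemble listed ones, but are neither listed nor needed, are in the scene too. What is shaped like the square_lid but blue or turquoise is not meant.

How it is judged:
By the outcome, as a careful person would: the job done as asked, in the order asked, and still so for the second after the job is handed in, with the robot touching nothing.
It also fails if it takes over 112 s, if anything falls off the work surface, if the arm or the gripper's body presses on something with over 40 N, if the wrist force passes 120 N, or if a joint passes its speed limit or range.

## Robot

A 6-joint arm with a two-finger parallel gripper is mounted at the origin on the work surface. World frame = base frame: x ahead of the robot, y to its left, z up, the work surface at z = 0. Lengths are in m, angles in rad, forces in N, time in s.
With the tool pointing down it reaches from about 0.25 to 0.725 m from the base axis. Payload 4 kg.
Tool frame: the origin (TCP) lies on the centre line of the jaws, within the pads' length; the fingertips stand ahead of it and the grasp point (between the pads) lies 3 mm ahead of it (bot.tcp_to_tips is the z of the fingertips in the tool frame, in m); z points along the fingers, y is the line along which they close (so a half turn about z gives the same grasp; the last joint's range is limited). The gripper opens to 85 mm and grips with 20 to 120 N. Pads are 22 mm wide; open, the fingers measure 114 mm over their backs; the gripper's body (76 mm by 85 mm) begins 54 mm behind the grasp point. The pads swing forward as they close: fully open they stand 13 mm farther back than shut.
Start: joints at [-1.26, 0.241, 0.005, 1.335, 0, 1.571], TCP at [0.153, -0.476, 0.253] pointing down, gripper open.
Joint ranges: [-2.72, 2.72], [-1.05, 1.87], [-1.09, 1.28], [-1.99, 2.15], [-1.42, 1.44], [-3.14, 3.14]. Speed limits (rad/s): [2.79, 2.79, 3.14, 3.14, 3.14, 3.14].

## Interface

Orientations are given as a unit quaternion [x, y, z, w].
In Python, from workcell import telemetry, camera, camera_params, ticket, boxes_of, cut_out, spot_point, bot gives the robot as it stands.
- The arm moves only by the shell command python3 -m creep 'ROWS'. ROWS is text: rows parted by semicolons, each of 5 numbers parted by spaces: the opening, from 0 (shut) to 1 (fully open), then the shift along the tool's x, y, z in units of 150 mm (1.0 is 150 mm), then the turn about the tool's z in units of 180 degrees (1.0 is 180 degrees). In form: claw x y z turn; .... A call has 1 to 12 rows; each row is the pose to reach, as a shift and turn from the pose commanded when the call began, along the tool's axes at that moment, turning the shorter way round; what a row does not reach only later rows make up. A row lasts 1/8 s, in which the tool goes at most 62.5 mm and 10.7 degrees, less where a joint would pass 70% of its speed; a pose out of reach is approached as far as the arm can. A call with a number of a shift or a turn outside -1 to 1 is refused whole. A call with a gripper value outside its range is refused whole. The fingers move at their own pace and stop on an object; the grip force is fixed at half the most. Time passes only in rows, so rows that repeat a pose let the fingers close. It gives the time, the measured TCP pose, the force, the opening and the grip force at its end, in the units of the state.
- telemetry.get_obs(): the state, without advancing time (a new reading comes with each control period).
- camera(name): name is "side" or "top" or "wrist"; returns the picture (420x560x3 uint8, red, green, blue); there is no depth.
- camera_params(name): a dict with "camera_matrix" (3x3 intrinsics, pixels), "eye" and "attitude" of the camera in the world. Camera axes: x right, y down, z forward; pixel columns grow to the right and rows downward; lengths in m; the calibration is good to about 2 mm. A picture is of the moment at which its call begins: read the wrist's pose just before it. camera_params takes no time and is no camera call; for the wrist camera it gives the pose at the moment of the call.
- ticket.job_done(): hands the job in; it is judged then, once.
Trained networks look in the newest picture that a camera, given by its name, has taken for a name from the list of things; names that differ only in an ending like _2 or _b are one class to them, and where a whole thing is asked for, a point or a joint stands for the part that bears it (a point fixed in the world has none). Each returns a list of dicts, best first, with "conf" (0 to 1); they miss things now and then, are a little off and sometimes report something else, mostly with a low value. They report only what shows in the picture. A call takes as long as a camera call. They do not tell look-alikes from the thing itself.
- boxes_of(thing, camera): "at" ([x, y, z] in m, in world coordinates, good to about 4 mm: the middle of the surface that is visible of it).
- cut_out(thing, camera): "pixels" (420x560 bool, what is visible of it).
- spot_point(thing, camera): "at" ([x, y, z] in m, in world coordinates, good to about 4 mm: a listed point, or the origin of a listed thing).
The state is a dict: "clock": time; "joint_pos": joint angles; "joint_vel": joint speeds; "tau": joint torques, N m; "eef_pos": TCP position; "tool_rot": TCP orientation; "ft_force": force on the tool from outside, world axes, zero at the start; "ft_torque": the same for the moment, N m; "grip_width": finger opening in m; "grasp_force": force on a finger pad.
Only numpy, scipy, OpenCV 4.12 (cv2) and the standard library are available. Lean on these libraries where they do the work, as an engineer would, in place of code of your own. Each camera call takes 0.05 s, during which the arm holds its last target. There are 200 camera calls.

## Working session

There is one attempt and no reset: what is moved stays moved. The work goes in short steps, Python scripts to look and compute and a shell command to move; the robot and the scene stay as the last step left them, time stands still between calls to the robot, and variables do not carry over. Pictures are saved under pics/ and viewed, at most 14 in all, crops included, and the job is handed in when it is done.

```bash
ls; mkdir -p pics; python3 - <<'E'
from workcell import telemetry,camera,camera_params,spot_point,bot
import cv2,numpy as np
o=telemetry.get_obs();print(o['clock'],o['eef_pos'],o['tool_rot'],o['grip_width'],bot.tcp_to_tips)
ims=[]
for c in ['top','side']:
    im=camera(c);cv2.imwrite(f'pics/{c}0.png',im[:,:,::-1]);p=camera_params(c);print(c,p)
    for t in 'large_round_canister large_round_lid small_round_canister small_round_lid square_canister square_lid oblong_canister oblong_lid mug soap_bottle'.split():
        print(c,t,[(np.round(d['at'],3).tolist(),round(d['conf'],2)) for d in spot_point(t,c)])
E
```

```text
pics
0.0 [ 0.1527546  -0.47549026  0.25239964] [ 9.87948749e-01  1.54777830e-01 -1.46045715e-04 -1.03490918e-03] 0.08536319614276536 0.022
top {'camera_matrix': array([[432.5017384 ,   0.        , 280.02373905],
       [  0.        , 432.5017384 , 217.8940114 ],
       [  0.        ,   0.        ,   1.        ]]), 'eye': array([0.40184308, 0.01872231, 1.23740574]), 'attitude': array([-0.70060839,  0.71079459, -0.04226453,  0.04618061])}
top large_round_canister [([0.439, -0.096, 0.002], 0.94)]
top large_round_lid [([0.382, 0.292, -0.001], 0.91)]
top small_round_canister [([0.676, -0.133, 0.002], 0.65), ([0.576, 0.343, 0.004], 0.17)]
top small_round_lid [([0.477, 0.087, -0.004], 0.78)]
top square_canister [([0.374, -0.289, -0.0], 0.97), ([0.574, 0.343, 0.002], 0.19)]
top square_lid [([0.615, -0.498, -0.002], 0.92), ([0.58, -0.339, 0.001], 0.87), ([0.728, -0.327, -0.002], 0.62)]
top oblong_canister [([0.574, 0.344, 0.004], 0.72), ([0.443, -0.095, 0.001], 0.54)]
top oblong_lid []
top mug [([0.414, -0.512, -0.0], 0.62)]
top soap_bottle [([0.429, 0.489, -0.002], 0.74)]
side {'camera_matri
[... 228 characters left out ...]
([-0.01952557,  0.91771039, -0.39649459,  0.01477958])}
side large_round_canister [([0.446, -0.095, 0.001], 0.91), ([0.578, -0.337, -0.004], 0.74)]
side large_round_lid [([0.384, 0.294, -0.002], 0.91)]
side small_round_canister [([0.677, -0.132, -0.0], 0.74)]
side small_round_lid [([0.474, 0.09, 0.0], 0.81)]
side square_canister [([0.372, -0.285, -0.002], 0.57)]
side square_lid [([0.614, -0.495, 0.004], 0.69), ([0.581, -0.337, -0.003], 0.55), ([0.732, -0.321, -0.0], 0.55), ([0.436, 0.485, 0.002], 0.24)]
side oblong_canister [([0.578, 0.349, 0.004], 0.87)]
side oblong_lid []
side mug [([0.413, -0.515, 0.001], 0.78)]
side soap_bottle [([0.437, 0.488, 0.0], 0.64), ([0.673, 0.133, 0.003], 0.41)]
```

View pics/top0.png

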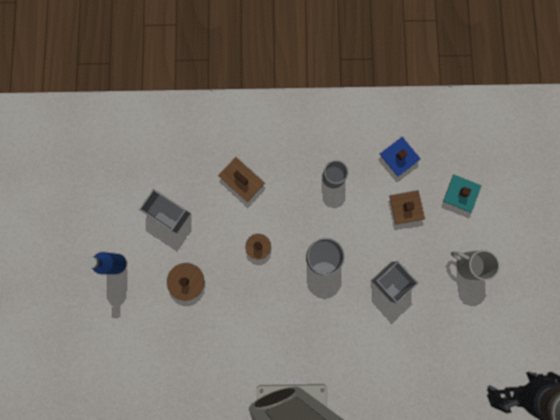

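View pics/side0.png

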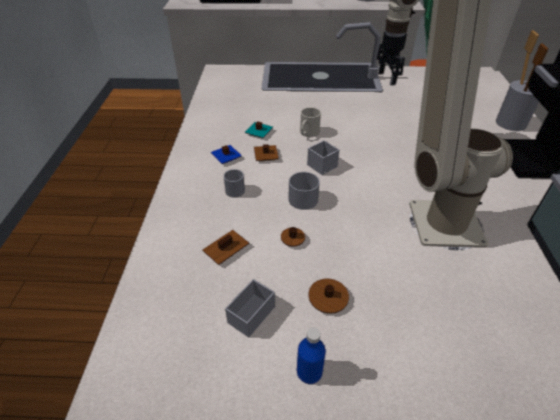

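The top view shows three lids of square shape: wooden at (407,208), blue at (400,156) and turquoise at (462,193). Only the wooden one fits the description, and it sits at about (0.58, -0.34). The other lids are the oblong at (242,180), the small round at (258,247) and the large round at (185,282). The canisters are the oblong at (166,211), small round at (335,174), large round at (325,257) and square at (394,282). The side view agrees. Next I fit the poses to the masks.

```bash
cat > h.py <<'E'
import numpy as np,cv2
from scipy.spatial.transform import Rotation as R
from scipy.optimize import minimize
def ring(sx,sy,z,rnd,n=48):
    if rnd:
        a=np.linspace(0,2*np.pi,n,endpoint=False);return np.c_[sx/2*np.cos(a),sx/2*np.sin(a),0*a+z]
    return np.array([[i*sx/2,j*sy/2,z] for i,j in((1,1),(1,-1),(-1,-1),(-1,1))])
def parts(t):
    rnd='round' in t
    D={'large_round':(.1,.1,.08,.106,.106),'small_round':(.068,.068,.07,.074,.074),'square':(.08,.08,.075,.086,.086),'oblong':(.11,.07,.065,.116,.076)}
    k=t.rsplit('_',1)[0];a,b,h,c,d=D[k]
    if t.endswith('canister'):return [np.r_[ring(a,b,0,rnd),ring(a,b,h,rnd)]]
    g={'square':(.022,.022),'oblong':(.044,.016)}.get(k,(.024,.024))
    return [np.r_[ring(c,d,.012,rnd),ring(c,d,.02,rnd)],np.r_[ring(*g,.02,rnd),ring(*g,.048,rnd)]]
def proj(P,p):
    q=R.from_quat(p['attitude']).inv().apply(P-p['eye'])@p['camera_matrix'].T;return q[:,:2]/q[:,2:]
def model(t,x,z0,p,S=4):
    m=np.zeros((420*S,560*S),np.uint8);Rz=R.from_euler('z',x[2])
    for P in parts(t):
        u=proj(Rz.apply(P)+[x[0],x[1],z0],p)
        cv2.fillConvexPoly(m,cv2.convexHull(np.round(((u+.5)*S-.5)*16).astype(np.int32)),255,shift=4)
    return cv2.resize(m,(560,420),interpolation=cv2.INTER_AREA)/255.
def fit(t,masks,ps,x0,z0=0,yaws=None):
    best=None
    def f(x):
        c=0
        for m,p in zip(masks,ps):
            M=model(t,x,z0,p);c+=1-np.minimum(M,m).sum()/np.maximum(M,m).sum()
        return c/len(ps)
    for y in ([0] if 'round' in t else yaws if yaws is not None else np.arange(0,np.pi if 'oblong' in t else np.pi/2,np.pi/8)):
        s=np.array([[0,0,0],[.008,0,0],[0,.008,0],[0,0,.2]])+[x0[0],x0[1],y]
        r=minimize(f,s[0],method='Nelder-Mead',options=dict(initial_simplex=s,xatol=1e-4,fatol=1e-5,maxiter=60))
        if best is None or r.fun<best.fun:best=r
    return best.x,best.fun
E
python3 - <<'E'
from h import *
from workcell import camera,camera_params,cut_out
X0={'large_round_canister':(.44,-.095),'large_round_lid':(.383,.293),'small_round_canister':(.676,-.132),'small_round_lid':(.475,.088),'square_canister':(.373,-.287),'square_lid':(.58,-.338),'oblong_canister':(.576,.346),'oblong_lid':(.673,.133)}
im={c:camera(c) for c in('top','side')};ps={c:camera_params(c) for c in im}
for t,x0 in X0.items():
    ms,pp=[],[]
    for c in im:
        u=np.round(proj(np.array([[*x0,.02]]),ps[c])[0]).astype(int)
        l=[d['pixels'] for d in cut_out(t,c) if d['pixels'][u[1]-4:u[1]+5,u[0]-4:u[0]+5].any()]
        if l: ms.append(l[0].astype(float));pp.append(ps[c])
        elif 'lid' in t:
            h=cv2.cvtColor(im[c],cv2.COLOR_RGB2HSV);w=((h[...,0]<20)&(h[...,1]>110)).astype(np.uint8)
            n,L=cv2.connectedComponents(w);k=L[u[1]-6:u[1]+7,u[0]-6:u[0]+7];k=k[k>0]
            if len(k):
                m=cv2.morphologyEx((L==np.bincount(k).argmax()).astype(np.uint8),cv2.MORPH_CLOSE,np.ones((7,7)));ms.append(m.astype(float));pp.append(ps[c]);print('col',c)
    res=[fit(t,[m],[p],x0) for m,p in zip(ms,pp)]
    if not ms: print(t,'none');continue
    b=min(res,key=lambda r:r[1]);x,e=fit(t,ms,pp,b[0][:2],yaws=[b[0][2]])
    print(t,np.round(x,4),round(e,3),[(np.round(r[0],4).tolist(),round(r[1],3),int(m.sum())) for r,m in zip(res,ms)])
c=im['top'][130:300,120:500];c=cv2.resize(c,None,fx=2.1,fy=2.1,interpolation=cv2.INTER_CUBIC)
cv2.imwrite('pics/crop1.png',c[:,:,::-1])
E
```

```text
large_round_canister [ 0.4433 -0.0975  0.2041] 0.057 [([0.4446, -0.097, 0.1039], np.float64(0.039), 1131), ([0.4416, -0.098, 0.0927], np.float64(0.049), 1024)]
large_round_lid [0.3815 0.292  0.1931] 0.061 [([0.3823, 0.2917, 0.0611], np.float64(0.03), 1147), ([0.3792, 0.2916, 0.2271], np.float64(0.08), 1088)]
small_round_canister [ 0.6752 -0.132   0.1022] 0.045 [([0.6755, -0.1321, 0.058], np.float64(0.038), 595), ([0.6745, -0.132, 0.0447], np.float64(0.049), 531)]
small_round_lid [0.4769 0.0872 0.2763] 0.078 [([0.4784, 0.0871, 0.0045], np.float64(0.05), 558), ([0.4747, 0.0879, 0.2219], np.float64(0.05), 397)]
square_canister [ 0.3728 -0.2862  0.7243] 0.061 [([0.3736, -0.2867, 0.729], np.float64(0.03), 1160), ([0.3701, -0.2854, 0.7277], np.float64(0.064), 791)]
square_lid [ 0.5813 -0.3383  1.7301] 0.074 [([0.5823, -0.3389, 1.7484], np.float64(0.05), 921), ([0.5798, -0.3375, 1.7428], np.float64(0.077), 348)]
oblong_canister [0.5784 0.3467 0.9804] 0.043 [([0.579, 0.3461, 0.9774], np.float64(0.035), 1152), ([0.5771, 0.3473, 0.9817], np.float64(0.034), 1769)]
oblong_lid [0.6706 0.1337 0.8139] 0.07 [([0.6712, 0.133, 0.8168], np.float64(0.037), 1061), ([0.6696, 0.1343, 3.9213], np.float64(0.094), 794)]
```

View pics/crop1.png

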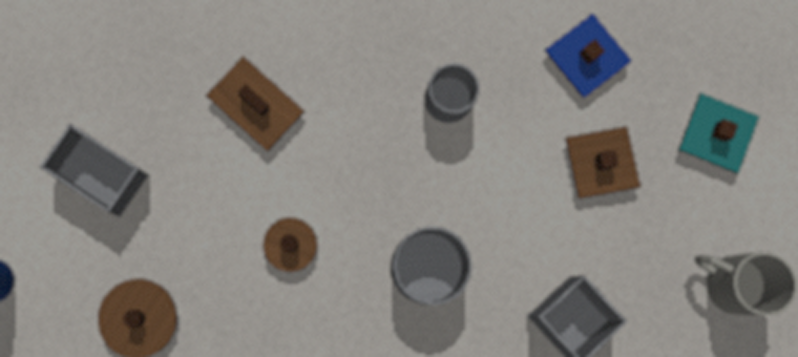

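The crop confirms that the lid at crop (602,162) is the brown wooden square one. The blue lid at (590,55) and the turquoise one at (718,133) are not meant. The fits agree across both cameras to about 3 mm, so I move to the wooden square lid first.

```bash
cat > go.py <<'E'
import sys,numpy as np
from workcell import telemetry
from scipy.spatial.transform import Rotation as R
def rep(x,y,z,yaw=None,mod=np.pi):
    o=telemetry.get_obs();r=R.from_quat(o['tool_rot']);d=r.inv().apply(np.array([x,y,z])-o['eef_pos'])/.15
    a=r.apply([1,0,0]);ps=np.arctan2(a[1],a[0])
    t=0 if yaw is None else -((yaw-ps+mod/2)%mod-mod/2)/np.pi
    print('t',round(o['clock'],2),'pos',np.round(o['eef_pos'],4),'yaw',round(ps,3),'tilt',np.round(r.apply([0,0,1])[:2],4),'w',round(o['grip_width'],4),'gf',round(o['grasp_force'],1),'F',np.round(o['ft_force'],1),'q1,6',np.round(o['joint_pos'][[0,5]],2))
    print('shift',np.round(d,3),'turn',round(t,4))
if __name__=='__main__':
    a=[float(v) for v in sys.argv[1:]];rep(*a)
E
python3 -m creep '1 .3 0 0 0;1 .7 0 0 0;1 1 0 0 0;1 1 0 0 0'
python3 -m creep '1 .4 0 0 0;1 .8 0 0 0;1 1 0 0 0;1 1 0 0 0'
python3 -m creep '1 .4 0 0 .05;1 .8 0 0 .05;1 1 0 0 .05;1 1 0 0 .05;1 1 0 0 .05'
python3 go.py .5813 -.3383 .1 .159 1.5708
```

```text
clock: 2.5
eef_pos: [0.2983, -0.4291, 0.2531]
tool_rot: [0.988, 0.157, 0.0, -0.0]
ft_force: [-0.0, -0.5, 0.1]
grip_width: 0.086
grasp_force: 0.0
clock: 3.0
eef_pos: [0.4396, -0.3839, 0.2527]
tool_rot: [0.988, 0.156, -0.0, -0.0]
ft_force: [-0.2, 0.1, -0.4]
grip_width: 0.0856
grasp_force: 0.0
clock: 3.62
eef_pos: [0.5797, -0.3397, 0.2532]
tool_rot: [0.997, 0.076, -0.001, -0.0]
ft_force: [-0.8, -0.0, -1.0]
grip_width: 0.0856
grasp_force: 0.0
t 3.62 pos [ 0.5797 -0.3397  0.2532] yaw 0.152 tilt [-0.0013 -0.0001] w 0.0856 gf 0.0 F [-0.8 -0.  -1. ] q1,6 [-0.53  2.46]
shift [ 0.013 -0.007  1.021] turn -0.0023
```

```bash
cat > wl.py <<'E'
import sys
from h import *
from workcell import camera,camera_params,cut_out
def look(t,x0,z0=0,yaw=0,save=None):
    p=camera_params('wrist');im=camera('wrist')
    if save: cv2.imwrite('pics/'+save,im[:,:,::-1])
    L=cut_out(t,'wrist');u=proj(np.array([[*x0,z0+.02]]),p)[0]
    for d in L:
        m=d['pixels'];ys,xs=np.nonzero(m);b=(xs.min(),xs.max(),ys.min(),ys.max())
        if np.hypot(xs.mean()-u[0],ys.mean()-u[1])>120: print('far',b);continue
        x,e=fit(t,[m.astype(float)],[p],x0,z0,[yaw]);print(t,np.round(x,4),round(e,3),'conf',round(d['conf'],2),'bbox',*b)
if __name__=='__main__':
    a=sys.argv;look(a[1],(float(a[2]),float(a[3])),float(a[4]),float(a[5]),a[6] if len(a)>6 else None)
E
python3 wl.py square_lid .5813 -.3383 0 .159 w1.png
```

```text
far (np.int64(223), np.int64(349), np.int64(0), np.int64(82))
square_lid [ 0.58  -0.339  0.161] 0.021 conf 0.81 bbox 229 319 137 224
far (np.int64(380), np.int64(503), np.int64(107), np.int64(224))
```

View pics/w1.png

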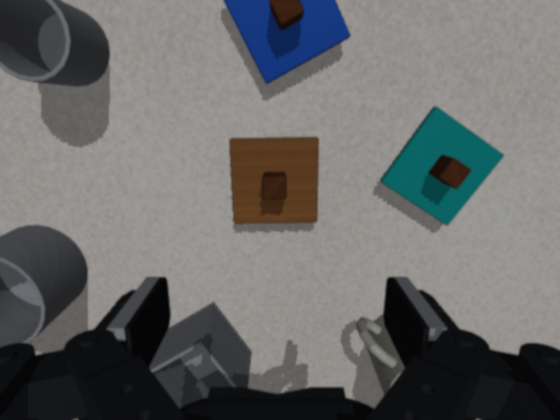

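The wrist view shows the wooden square lid squarely between the fingers at (275,180), and the fit gives (0.580, -0.339, yaw 0.16). I go down, grip and lift.

```bash

python3 -m creep '1 0 0 .4 0;1 .005 -.005 .8 -.003;1 .005 -.005 1 -.003;1 .005 -.005 1 -.003' >/dev/null
python3 -m creep '1 0 0 .2 0;1 0 0 .37 0;1 0 0 .37 0'
python3 go.py .5802 -.3388 .046 .161 1.5708
python3 -m creep '.1 0 0 .01 0;0 0 0 .01 0;0 0 0 .01 0;0 0 0 .01 0;0 0 0 .01 0;0 0 0 .01 0'
python3 go.py .5802 -.3388 .046 .161 1.5708
```

```text
clock: 4.6
eef_pos: [0.5811, -0.3379, 0.0481]
tool_rot: [0.997, 0.081, -0.001, -0.0]
ft_force: [-0.4, -0.6, -0.1]
grip_width: 0.0855
grasp_force: 0.0
t 4.6 pos [ 0.5811 -0.3379  0.0481] yaw 0.162 tilt [-0.0012  0.0005] w 0.0855 gf 0.0 F [-0.4 -0.6 -0.1] q1,6 [-0.53  2.45]
shift [-0.007  0.005  0.014] turn 0.0004
clock: 5.35
eef_pos: [0.5827, -0.3379, 0.0474]
tool_rot: [0.997, 0.082, 0.001, 0.001]
ft_force: [-0.3, 0.4, 6.6]
grip_width: 0.0208
grasp_force: 59.7
t 5.35 pos [ 0.5827 -0.3379  0.0474] yaw 0.163 tilt [ 0.0018 -0.001 ] w 0.0208 gf 59.7 F [-0.3  0.4  6.6] q1,6 [-0.53  2.45]
shift [-0.017  0.003  0.01 ] turn 0.0007
```

```bash

python3 -m creep '0 0 0 -.2 0;0 0 0 -.6 0;0 0 0 -1 0;0 0 0 -1 0' >/dev/null
python3 -m creep '0 -.3 -.13 0 0;0 -.66 -.28 0 0;0 -.66 -.28 0 0' >/dev/null
python3 -m creep '0 -.3 -.13 0 -.05;0 -.66 -.28 0 -.1;0 -.66 -.28 0 -.15;0 -.66 -.28 0 -.179;0 -.66 -.28 0 -.179;0 -.66 -.28 0 -.179'
python3 go.py .3728 -.2862 .197 .726 1.5708
python3 - <<'E'
import sys;sys.path.insert(0,'.')
from wl import *
look('square_canister',(.3728,-.2862),0,.726,'w2.png');look('square_lid',(.3728,-.2862),.15,.726)
E
```

```text
clock: 6.98
eef_pos: [0.3731, -0.2868, 0.1958]
tool_rot: [0.935, 0.354, -0.0, -0.0]
ft_force: [-0.5, 0.8, -2.5]
grip_width: 0.0208
grasp_force: 59.2
t 6.97 pos [ 0.3731 -0.2868  0.1958] yaw 0.724 tilt [-0.0007  0.0006] w 0.0208 gf 59.2 F [-0.5  0.8 -2.5] q1,6 [-0.66  1.76]
shift [ 0.001 -0.005 -0.008] turn -0.0005
square_canister [ 0.3716 -0.287   0.7228] 0.711 conf 0.57 bbox 214 334 147 182
square_lid [ 0.3712 -0.2892  0.7242] 0.293 conf 0.79 bbox 175 378 183 359
```

View pics/w2.png

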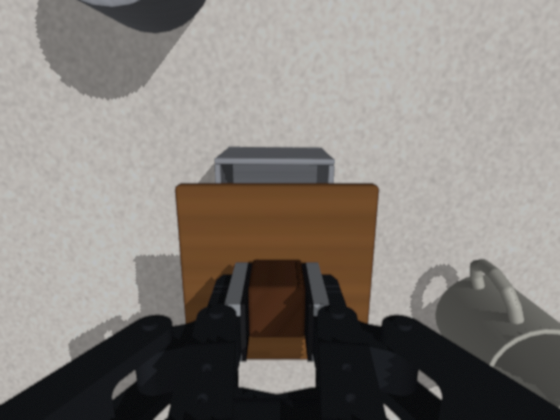

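The lid hangs level and square over the canister. The lid's front edge is at row 184, columns 176-378, and the canister's far rim is at row 159, columns 215-334. I work out the remaining offset along the tool x.

```bash
cat >> h.py <<'E'
def unproj(u,v,z,p):
    d=R.from_quat(p['attitude']).apply(np.linalg.inv(p['camera_matrix'])@[u,v,1]);return p['eye']+d*(z-p['eye'][2])/d[2]
E
cat > off.py <<'E'
import sys;from h import *
from workcell import telemetry,camera_params
# usage: off.py z u1 v1 u2 v2 z u1 v1 u2 v2 ... : segment midpoints in tool frame (mm)
p=camera_params('wrist');o=telemetry.get_obs();r=R.from_quat(o['tool_rot'])
a=np.array(sys.argv[1:],float).reshape(-1,5)
for z,u1,v1,u2,v2 in a:
    A,B=unproj(u1,v1,z,p),unproj(u2,v2,z,p)
    print('mid tool',np.round(1e3*r.inv().apply((A+B)/2-o['eef_pos']),1),'len',np.round(1e3*np.linalg.norm(A-B),1))
E
python3 off.py .1685 176 184 378 184 .075 214.5 159.5 334 159.5
```

```text
mid tool [40.5  1.1 27.6] len 83.9
mid tool [ 37.9  -0.6 121.1] len 79.2
```

```bash

python3 -m creep '0 0 -.01 .2 0;0 0 -.01 .4 0;0 0 -.01 .47 0;0 0 -.01 .52 0;0 0 -.01 .56 0;0 0 -.01 .56 0'
python3 go.py .3728 -.2862 .1104 .726 1.5708
```

```text
clock: 7.92
eef_pos: [0.3721, -0.2858, 0.1125]
tool_rot: [0.935, 0.355, 0.0, 0.0]
ft_force: [-0.2, 0.4, -0.5]
grip_width: 0.0207
grasp_force: 59.2
t 7.92 pos [ 0.3721 -0.2858  0.1125] yaw 0.725 tilt [ 0.0003 -0.0002] w 0.0207 gf 59.2 F [-0.2  0.4 -0.5] q1,6 [-0.66  1.76]
shift [0.002 0.005 0.014] turn -0.0002
```

```bash

python3 -m creep '0 0 0 .01 0;.4 0 0 .01 0;1 0 0 0 0;1 0 0 0 0;1 0 0 -.1 0;1 0 0 -.5 0;1 0 0 -.9 0;1 0 0 -.9 0'
python3 go.py .675 .132 .25 .814 
python3 wl.py square_lid .3728 -.2862 .063 .726
```

```text
clock: 8.93
eef_pos: [0.3745, -0.2877, 0.2528]
tool_rot: [0.935, 0.355, 0.003, 0.005]
ft_force: [0.6, -0.1, -0.8]
grip_width: 0.0856
grasp_force: 0.0
t 8.93 pos [ 0.3745 -0.2877  0.2528] yaw 0.725 tilt [ 0.0092 -0.0071] w 0.0856 gf 0.0 F [ 0.6 -0.1 -0.8] q1,6 [-0.66  1.76]
shift [ 3.355 -0.765  0.017] turn -0.0282
far (np.int64(548), np.int64(559), np.int64(112), np.int64(168))
square_lid [ 0.3706 -0.2887  0.7239] 0.022 conf 0.69 bbox 217 324 149 250
```

```bash

python3 -m creep '1 .3 -.07 0 0;1 .6 -.14 0 0;1 .835 -.197 0 0' >/dev/null
python3 -m creep '1 .4 -.1 0 0;1 .835 -.197 0 0' >/dev/null
python3 -m creep '1 .4 -.1 0 0;1 .835 -.197 0 0' >/dev/null
python3 -m creep '1 .4 -.1 0 -.028;1 .835 -.197 0 -.028;1 .835 -.197 0 -.028;1 .835 -.197 0 -.028;1 .835 -.197 0 -.028'
python3 go.py .6706 .1337 .046 .814 
python3 wl.py oblong_lid .6706 .1337 0 .814 w3.png
```

```text
clock: 10.52
eef_pos: [0.6625, 0.1266, 0.247]
tool_rot: [0.919, 0.395, -0.001, -0.0]
ft_force: [-0.2, 0.2, -0.6]
grip_width: 0.0848
grasp_force: 0.0
t 10.53 pos [0.6625 0.1266 0.247 ] yaw 0.812 tilt [-0.0013 -0.0005] w 0.0848 gf 0.0 F [-0.2  0.2 -0.6] q1,6 [0.19 2.52]
shift [0.073 0.008 1.34 ] turn -0.0007
oblong_lid [0.6695 0.1325 0.82  ] 0.02 conf 0.6 bbox 235 318 111 230
```

```bash

python3 -m creep '1 .065 .007 .3 -.002;1 .065 .007 .7 -.002;1 .065 .007 1 -.002;1 .065 .007 1 -.002' >/dev/null
python3 -m creep '1 0 0 .2 0;1 0 0 .335 0;1 0 0 .335 0;1 0 0 .335 0'
python3 go.py .67 .133 .047 .818
python3 -m creep '.1 0 0 0 0;0 0 0 0 0;0 0 0 0 0;0 0 0 0 0;0 0 0 0 0;0 0 0 0 0'
python3 go.py .67 .133 .047 .818
```

```text
clock: 11.62
eef_pos: [0.6725, 0.1345, 0.0502]
tool_rot: [0.917, 0.398, 0.002, 0.0]
ft_force: [0.4, 0.5, 0.7]
grip_width: 0.0854
grasp_force: 0.0
t 11.62 pos [0.6725 0.1345 0.0502] yaw 0.819 tilt [0.0046 0.0009] w 0.0854 gf 0.0 F [0.4 0.5 0.7] q1,6 [0.2  2.52]
shift [-0.019 -0.006  0.021] turn 0.0004
clock: 12.38
eef_pos: [0.6709, 0.1345, 0.0472]
tool_rot: [0.917, 0.399, 0.0, 0.0]
ft_force: [0.2, 0.4, 1.6]
grip_width: 0.0148
grasp_force: 58.7
t 12.38 pos [0.6709 0.1345 0.0472] yaw 0.82 tilt [0.0003 0.0001] w 0.0148 gf 58.7 F [0.2 0.4 1.6] q1,6 [0.2  2.52]
shift [-0.011  0.003  0.002] turn 0.0006
```

```bash

python3 -m creep '0 0 0 -.2 0;0 0 0 -.6 0;0 0 0 -1 0;0 0 0 -1 0' >/dev/null
python3 -m creep '0 .15 -.35 0 0;0 .307 -.708 0 0;0 .307 -.708 0 0' >/dev/null
python3 -m creep '0 .15 -.35 0 -.05;0 .307 -.6 0 -.05;0 .307 -.708 0 -.05;0 .307 -.708 0 -.05;0 .307 -.708 0 -.05;0 .307 -.708 0 -.05'
python3 go.py .5784 .3467 .197 .979
python3 - <<'E'
from workcell import camera;import cv2;cv2.imwrite('pics/w4.png',camera('wrist')[:,:,::-1])
E
```

```text
clock: 14.0
eef_pos: [0.5792, 0.345, 0.1971]
tool_rot: [0.884, 0.468, 0.0, 0.0]
ft_force: [0.8, -0.0, -0.8]
grip_width: 0.0148
grasp_force: 58.9
t 14.0 pos [0.5792 0.345  0.1971] yaw 0.974 tilt [ 0.0002 -0.0003] w 0.0148 gf 58.9 F [ 0.8 -0.  -0.8] q1,6 [0.54 2.7 ]
shift [ 0.006 -0.011  0.   ] turn -0.0014
```

View pics/w4.png

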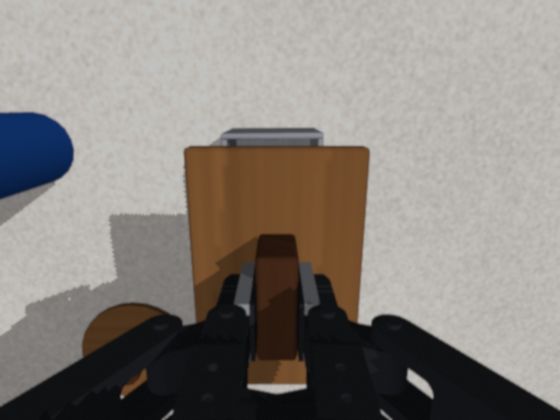

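The held lid's front edge is at row 147, columns 185-369. The oblong canister's far rim is at row 134, columns 222-323.

```bash
python3 off.py .17 185 147 369 147 .065 222.5 134 323 134
```

```text
mid tool [55.6  0.7 27.1] len 74.0
mid tool [ 53.5  -1.9 132.1] len 68.3
```

```bash

python3 -m creep '0 .006 -.015 .2 0;0 .006 -.015 .45 0;0 .006 -.015 .54 0;0 .006 -.015 .59 0;0 .006 -.015 .63 0;0 .006 -.015 .635 0;0 .006 -.015 .635 0'
python3 go.py .5784 .3467 .1002 .979
python3 -m creep '0 0 0 .005 0;.4 0 0 .005 0;1 0 0 0 0;1 0 0 0 0;1 0 0 -.1 0;1 0 0 -.5 0;1 0 0 -.9 0;1 0 0 -.9 0;1 0 0 -.9 0'
python3 wl.py oblong_lid .5784 .3467 .053 .979
python3 go.py .3815 .292 .25
```

```text
clock: 14.92
eef_pos: [0.5774, 0.349, 0.1027]
tool_rot: [0.883, 0.469, 0.001, -0.0]
ft_force: [0.1, -0.3, -0.5]
grip_width: 0.0143
grasp_force: 58.9
t 14.93 pos [0.5774 0.349  0.1027] yaw 0.977 tilt [0.0013 0.0008] w 0.0143 gf 58.9 F [ 0.1 -0.3 -0.5] q1,6 [0.54 2.71]
shift [-0.009  0.014  0.017] turn -0.0007
clock: 16.05
eef_pos: [0.5771, 0.3488, 0.238]
tool_rot: [0.883, 0.469, 0.001, -0.0]
ft_force: [-0.5, 0.5, -1.5]
grip_width: 0.0856
grasp_force: 0.0
t 16.15 pos [0.5763 0.3483 0.2355] yaw 0.977 tilt [-0.0023 -0.0015] w 0.0854 gf 0.0 F [-0.3  0.4 -0.1] q1,6 [0.54 2.71]
shift [-1.038 -0.866 -0.093] turn 0
```

```bash

python3 -m creep '1 -.2 -.2 -.05 0;1 -.515 -.433 -.1 0;1 -.515 -.433 -.1 0' >/dev/null
python3 -m creep '1 -.3 -.25 0 0;1 -.515 -.433 0 0;1 -.515 -.433 0 0;1 -.515 -.433 0 0'
python3 wl.py large_round_lid .3815 .292 0 0 w5.png
python3 go.py .3815 .292 .047
python3 - <<'E'
from workcell import camera;import cv2,numpy as np
im=camera('top')[150:300,120:440];cv2.imwrite('pics/t2.png',cv2.resize(im,None,fx=2.5,fy=2.5,interpolation=2)[:,:,::-1])
E
```

```text
clock: 17.02
eef_pos: [0.3838, 0.2939, 0.2517]
tool_rot: [0.883, 0.469, 0.0, 0.0]
ft_force: [0.4, 0.2, -0.2]
grip_width: 0.0858
grasp_force: 0.0
large_round_lid [0.3804 0.2907 0.122 ] 0.022 conf 0.57 bbox 222 327 133 237
t 17.12 pos [0.3842 0.2939 0.2516] yaw 0.976 tilt [0.0005 0.0002] w 0.0852 gf 0.0 F [ 1.2 -0.7  0.3] q1,6 [0.65 2.82]
shift [-0.021 -0.008  1.364] turn 0
```

View pics/t2.png

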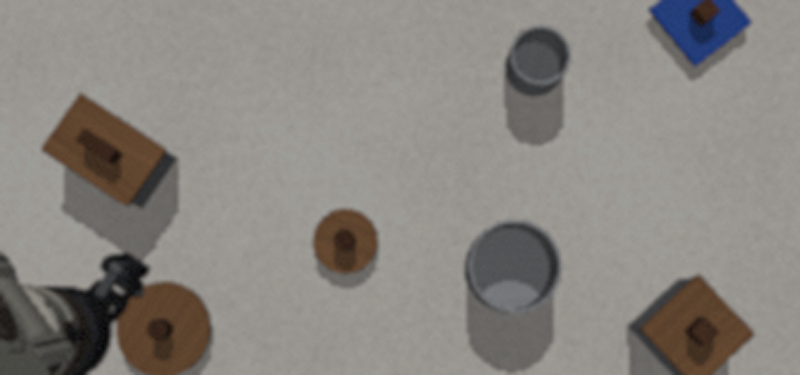

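Both placed lids lie flat on their canisters, the oblong at crop (108,148) and the square at (697,325). The large round lid is next.

```bash

python3 -m creep '1 -.025 -.007 .3 0;1 -.025 -.007 .7 0;1 -.025 -.007 1 0;1 -.025 -.007 1 0' >/dev/null
python3 -m creep '1 0 0 .2 0;1 0 0 .36 0;1 0 0 .36 0;1 0 0 .36 0' >/dev/null
python3 go.py .381 .2912 .047
python3 -m creep '.1 0 0 0 0;0 0 0 0 0;0 0 0 0 0;0 0 0 0 0;0 0 0 0 0;0 0 0 0 0' >/dev/null
python3 go.py .4433 -.0975 .197
```

```text
t 18.18 pos [0.3815 0.2919 0.0497] yaw 0.977 tilt [0.0026 0.002 ] w 0.0852 gf 0.0 F [0.1 0.7 0.8] q1,6 [0.65 2.82]
shift [-0.006  0.     0.018] turn 0
t 18.93 pos [0.3801 0.2911 0.0484] yaw 0.977 tilt [0.0005 0.0007] w 0.0221 gf 58.8 F [-1.  -1.2  6.2] q1,6 [0.65 2.82]
shift [-1.91   1.799 -0.992] turn 0
```

```bash

python3 -m creep '0 0 0 -.2 0;0 0 0 -.6 0;0 0 0 -1 0;0 0 0 -1 0' >/dev/null
python3 -m creep '0 -.2 .2 0 0;0 -.45 .43 0 0;0 -.7 .66 0 0;0 -.955 .9 0 0;0 -.955 .9 0 0' >/dev/null
python3 -m creep '0 -.25 .24 0 0;0 -.5 .48 0 0;0 -.75 .7 0 0;0 -.955 .9 0 0;0 -.955 .9 0 0;0 -.955 .9 0 0;0 -.955 .9 0 0'
python3 go.py .4433 -.0975 .197
python3 - <<'E'
from workcell import camera;import cv2;cv2.imwrite('pics/w6.png',camera('wrist')[:,:,::-1])
E
```

```text
clock: 20.92
eef_pos: [0.4429, -0.0963, 0.1973]
tool_rot: [0.883, 0.47, -0.0, -0.001]
ft_force: [-0.2, 0.7, -1.6]
grip_width: 0.0218
grasp_force: 59.2
t 20.93 pos [ 0.4429 -0.0963  0.1973] yaw 0.979 tilt [-0.0012  0.0006] w 0.0218 gf 59.2 F [-0.2  0.7 -1.6] q1,6 [-0.21  1.95]
shift [-0.005  0.007  0.002] turn 0
```

View pics/w6.png

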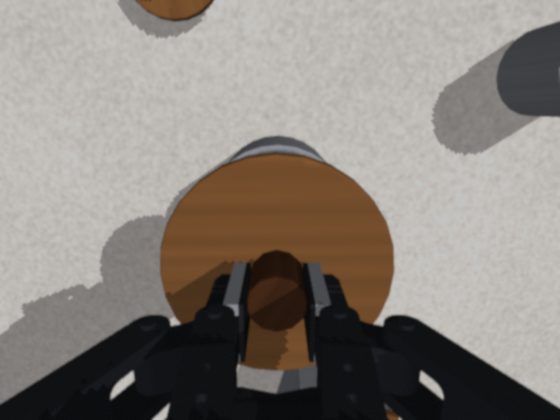

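The lid's far edge is at (277,153), spanning columns 160-394 at row 258. The canister's far rim is at about (278,147).

```bash
python3 off.py .169 277 153 277 153 .169 160 258 394 258 .08 278 147 278 147
```

```text
mid tool [53.   0.7 28.5] len 0.0
mid tool [ 6.7  0.7 28.5] len 103.8
mid tool [ 46.2   1.6 117.5] len 0.0
```

```bash

python3 -m creep '0 -.013 .005 .2 0;0 -.013 .005 .36 0;0 -.013 .005 .43 0;0 -.013 .005 .48 0;0 -.013 .005 .52 0;0 -.013 .005 .53 0;0 -.013 .005 .53 0'
python3 -m creep '0 0 0 .005 0;.4 0 0 .005 0;1 0 0 0 0;1 0 0 0 0;1 0 0 -.1 0;1 0 0 -.5 0;1 0 0 -.9 0;1 0 0 -.9 0;1 0 0 -.9 0' >/dev/null
python3 wl.py large_round_lid .4433 -.0975 .068 0
python3 go.py .477 .0873 .25
```

```text
clock: 21.85
eef_pos: [0.4431, -0.0998, 0.1186]
tool_rot: [0.883, 0.469, 0.0, 0.0]
ft_force: [0.3, -0.7, -0.9]
grip_width: 0.022
grasp_force: 59.2
large_round_lid [ 0.4437 -0.1004  0.0989] 0.021 conf 0.81 bbox 212 342 132 258
t 23.07 pos [ 0.4419 -0.0995  0.2519] yaw 0.977 tilt [-0.0029  0.0006] w 0.0855 gf 0.0 F [-1.2  0.9 -1.1] q1,6 [-0.22  1.94]
shift [ 1.163 -0.503  0.013] turn 0
```

Seated, since the fit at seated height is tight (0.021). The small round lid is next.

```bash

python3 -m creep '1 .3 -.12 0 0;1 .58 -.25 0 0;1 .58 -.25 0 0' >/dev/null
python3 -m creep '1 .3 -.12 0 0;1 .58 -.25 0 0;1 .58 -.25 0 0;1 .58 -.25 0 0;1 .58 -.25 0 0' >/dev/null
python3 wl.py small_round_lid .477 .0873 0 0
python3 go.py .477 .0873 .0475
```

```text
small_round_lid [0.4753 0.086  0.0411] 0.037 conf 0.97 bbox 237 310 145 217
t 24.18 pos [0.4779 0.0853 0.2533] yaw 0.975 tilt [-0.0002 -0.0002] w 0.0859 gf 0.0 F [-0.4 -0.6  0.1] q1,6 [0.18 2.34]
shift [ 0.008 -0.013  1.372] turn 0
```

```bash

python3 -m creep '1 0 -.015 .3 0;1 0 -.015 .7 0;1 0 -.015 1 0;1 0 -.015 1 0' >/dev/null
python3 -m creep '1 0 0 .2 0;1 0 0 .37 0;1 0 0 .37 0;1 0 0 .37 0' >/dev/null
python3 go.py .476 .0865 .047
python3 -m creep '.1 0 0 0 0;0 0 0 0 0;0 0 0 0 0;0 0 0 0 0;0 0 0 0 0;0 0 0 0 0' >/dev/null
python3 go.py .6752 -.132 .197
```

```text
t 25.18 pos [0.478  0.0878 0.05  ] yaw 0.976 tilt [0.0035 0.0006] w 0.0856 gf 0.0 F [ 0.1  0.5 -0. ] q1,6 [0.18 2.35]
shift [-0.015 -0.006  0.02 ] turn 0
t 25.93 pos [0.4764 0.0878 0.0483] yaw 0.977 tilt [0.0005 0.0002] w 0.022 gf 58.6 F [-1.5 -1.2  5.8] q1,6 [0.18 2.35]
shift [-0.472  1.919 -0.991] turn 0
```

```bash

python3 -m creep '0 0 0 -.2 0;0 0 0 -.6 0;0 0 0 -1 0;0 0 0 -1 0' >/dev/null
python3 -m creep '0 -.06 .24 0 0;0 -.12 .5 0 0;0 -.18 .75 0 0;0 -.236 .96 0 0;0 -.236 .96 0 0' >/dev/null
python3 -m creep '0 -.06 .24 0 0;0 -.12 .5 0 0;0 -.18 .75 0 0;0 -.236 .96 0 0;0 -.236 .96 0 0;0 -.236 .96 0 0;0 -.236 .96 0 0'
python3 go.py .6752 -.132 .197
python3 - <<'E'
from workcell import camera;import cv2;cv2.imwrite('pics/w7.png',camera('wrist')[:,:,::-1])
E
```

```text
clock: 27.92
eef_pos: [0.6745, -0.1308, 0.1976]
tool_rot: [0.883, 0.47, -0.0, -0.0]
ft_force: [-0.2, 0.2, -1.2]
grip_width: 0.0214
grasp_force: 59.3
t 27.93 pos [ 0.6745 -0.1308  0.1976] yaw 0.978 tilt [-0.0011  0.0005] w 0.0214 gf 59.3 F [-0.2  0.2 -1.2] q1,6 [-0.19  1.97]
shift [-0.004  0.008  0.004] turn 0
```

View pics/w7.png

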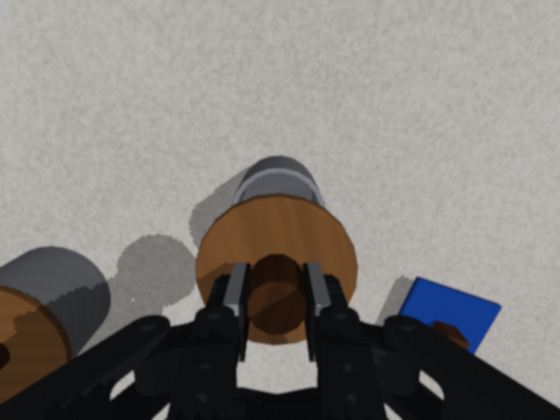

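The lid's far edge is at (277,194), spanning columns 196-358 at row 268. The small canister's rim apex is at (279,168).

```bash
python3 off.py .1693 277 194 277 194 .1693 196 268 358 268 .07 279 168 279 168
```

```text
mid tool [35.8  0.7 28.7] len 0.0
mid tool [ 1.8  0.7 28.7] len 72.6
mid tool [ 30.9   2.4 128. ] len 0.0
```

```bash

python3 -m creep '0 -.009 .01 .2 0;0 -.009 .01 .42 0;0 -.009 .01 .5 0;0 -.009 .01 .55 0;0 -.009 .01 .59 0;0 -.009 .01 .6 0;0 -.009 .01 .6 0'
python3 -m creep '0 0 0 .005 0;.4 0 0 .005 0;1 0 0 0 0;1 0 0 0 0;1 0 0 -.1 0;1 0 0 -.5 0;1 0 0 -.9 0;1 0 0 -.9 0;1 0 0 -.9 0' >/dev/null
python3 wl.py small_round_lid .6752 -.132 .058 0
python3 -m creep '1 -.3 .1 0 0;1 -.7 .1 0 0;1 -1 .1 0 0;1 -1 .1 0 0' >/dev/null
python3 -m creep '1 -.3 .1 0 0;1 -.7 .1 0 0;1 -1 .1 0 0;1 -1 .1 0 0'
```

```text
clock: 28.85
eef_pos: [0.6761, -0.1342, 0.1085]
tool_rot: [0.883, 0.469, 0.0, 0.0]
ft_force: [-0.4, 1.1, -1.7]
grip_width: 0.0217
grasp_force: 59.3
small_round_lid [ 0.6754 -0.136   0.0699] 0.036 conf 0.94 bbox 232 321 155 242
clock: 31.08
eef_pos: [0.5307, -0.4015, 0.2411]
tool_rot: [0.884, 0.467, -0.001, -0.001]
ft_force: [0.1, -0.3, 0.2]
grip_width: 0.0857
grasp_force: 0.0
```

```bash
python3 - <<'E'
from h import *
from workcell import camera
a=camera('top')[140:310,120:440];b=camera('side')[110:340,190:390]
a=cv2.resize(a,(490,260),interpolation=2);b=cv2.resize(b,None,fx=2.6,fy=2.6,interpolation=2)
cv2.imwrite('pics/f1.png',b[:,:,::-1]);cv2.imwrite('pics/f2.png',cv2.resize(a,(784,416),interpolation=2)[:,:,::-1])
E
```

```text
(no output)
```

View pics/f1.png

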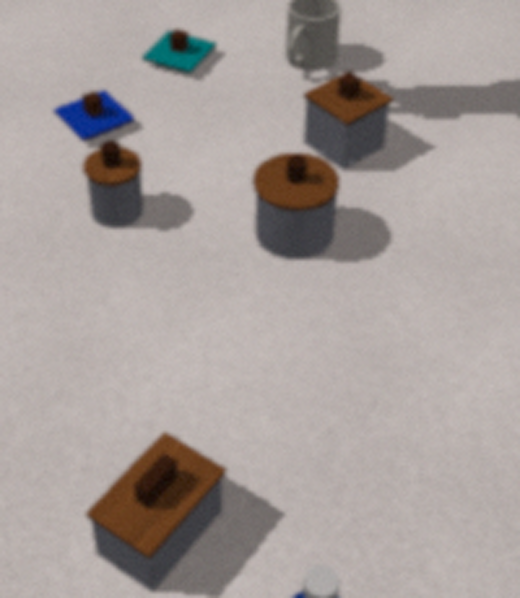

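View pics/f2.png

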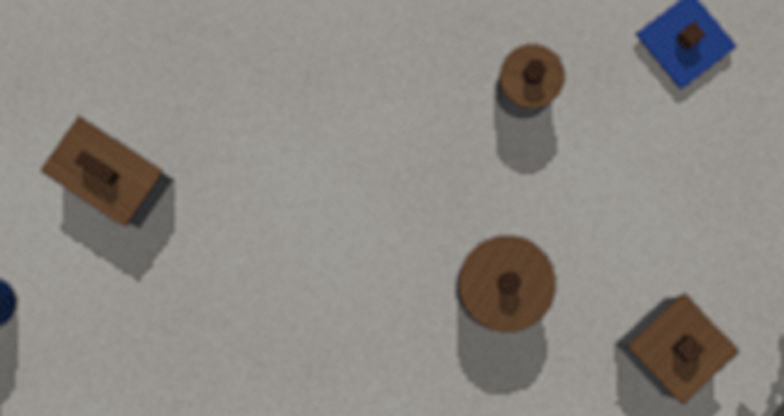

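All four lids lie level and flush on their canisters in both views, with no gap at any rim, and the mug and bottle are where they were. I hand the job in.

```bash
python3 -c "
from workcell import ticket;print(ticket.job_done())"
```

```text
the job is handed in; nothing more can be done
None
```

I put all four wooden lids on their canisters and handed the job in at about 31 s of the 112 s; the final top and side pictures show every lid level and flush on its rim, and the mug and soap bottle were not touched.

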